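Load the parts washer and hold its lid as a splash guard

ROBOT

A 6-joint arm with a two-finger parallel gripper is mounted at the origin on a cart in front of the work surface, level with it; the furniture and walls round the work are solid. World frame = base frame: x ahead of the robot, y to its left, z up, the work surface at z = 0. Lengths are in m, angles in degrees, forces in N, time in s.
With the tool pointing down it reaches from about 0.35 to 0.875 m from the base axis. Payload 15.5 kg.
Tool frame: the origin (TCP) lies at the very end of the fingers, on their centre line; the grasp point (between the pads) lies r.grasp_offset behind it (r.grasp_offset is the distance from the TCP to the grasp point, in m); x points along the fingers, y is the direction in which the jaws open and shut, and the axes are right-handed (so a half turn about x gives the same grasp; the last joint's range is limited). The gripper opens to 85 mm and grips with 20 to 120 N. Pads are 22 mm wide; open, the fingers measure 114 mm over their backs; the gripper's body (76 mm by 85 mm) begins 54 mm behind the grasp point. The pads swing forward as they close: fully open they stand 13 mm farther back than shut.
Start: joints at [62.023, 28.281, 77.091, -0, 74.628, -5.472], TCP at [0.239, 0.577, 0.231] pointing down, gripper open.
Joint ranges: [-166.48, 166.48], [-47.26, 123.95], [12.59, 153.08], [-70.14, 250.14], [6.76, 159.57], [-176.63, 176.63]. Speed limits (degrees/s): [108.29, 108.29, 147.25, 172.46, 172.46, 172.46].

INTERFACE

Orientations are given as [roll, pitch, yaw] about the fixed x, y, z axes, in that order (R = Rz(yaw) Ry(pitch) Rx(roll)).
In Python, from rig import r, eyes gives the robot as it stands.
- The arm moves only by the tool arm_command, never from a script. Its argument "increments" is a list that holds one entry, the list of rows, each a list of 7 numbers: the turn, a rotation vector about the world's x, y, z in rad, then the shift along the world's x, y, z in mm, then the opening, from -1 (shut) to 1 (fully open). In form: [[[ax, ay, az, tx, ty, tz, jaw], ...]]. A call has 1 to 12 rows; each row is the pose to reach, as a shift and turn from the pose commanded when the call began; what a row does not reach only later rows make up. A row lasts 1/12 s, in which the tool goes at most 41.7 mm and 7.16 degrees, less where a joint would pass 70% of its speed; a pose out of reach is approached as far as the arm can. A call with a gripper value outside its range is refused whole. The fingers move at their own pace and stop on an object; "force" is the grip in N (left out, the last holds). Time passes only in rows, so rows that repeat a pose let the fingers close. It gives the time, the measured TCP pose, the force and the opening at its end, in the units of the state.
- r.observe(): the state, without advancing time (a new reading comes with each control period).
- eyes.camera(name): name is "side" or "top" or "wrist"; returns the picture (420x560x3 uint8, blue, green, red); there is no depth.
- eyes.get_calibration(name): a dict with "camera_matrix" (3x3 intrinsics, pixels), "world_to_cam" (4x4, takes a point from world to camera coordinates); the wrist camera has in their place "T_tool_cam" (4x4, takes a point from camera to tool coordinates, whose origin is the TCP and whose axes are the tool frame's). Camera axes: x right, y up, looking along -z (the intrinsics and any distortion apply to the point x, -y, -z); pixel columns grow to the right and rows downward; lengths in m; the calibration is good to about 2 mm. A picture is of the moment at which its call begins: read the wrist's pose just before it. get_calibration takes no time and is no camera call.
- r.close_job(): hands the job in, once; it reports no verdict.
The state is a dict: "t": time; "qpos": joint angles; "joint_velocities": joint speeds; "effort": joint torques, N m; "tcp_pos": TCP position; "ee_rot": TCP orientation; "contact_force": force on the tool from outside, world axes, zero at the start; "torque": the same for the moment, N m; "finger_gap": finger opening in m.
Only numpy, scipy, OpenCV 4.12 (cv2) and the standard library are available. Lean on these libraries where they do the work, as an engineer would, in place of code of your own. Each camera call takes 0.05 s, during which the arm holds its last target.

TASK

Carry the tray to the open parts washer and tip it so that all four ferrules slide off its open end into the tank, then set the empty tray down flat on the bench, clear of the tank. Then swing the washer's lid over and hold it by its bar at 40 degrees open (give or take 5) as a splash guard while I spray degreaser in under it: it falls shut by itself, so never let it drop, and finish still holding it there. Leave the other things on the bench where they are.

Things in the scene. Friction and masses are not known exactly. Their poses are not given: they have to be found in the camera images.
- tank_mouth (a point): Centre of the parts washer's open mouth, level with its rim, 90 mm above the bench. Site x, y, z are the tank's own axes: x away from the robot, y to the left, z up. The strainer floor that the parts lie on is 67 mm below the rim.
- tank: The parts washer: grey sheet-steel tank fixed to the bench, 160 mm deep (own x, away from the robot), 200 mm wide (own y, to the left), 90 mm high, walls 4 mm; a rolled rim reaches 4 mm outside the front and side walls. Origin at the middle of its underside on the bench.
- lid (a joint): Opening angle of the washer's lid, rad: 0 = shut (flat on the rim), 1.66 = 95 degrees, against its stop. Hinge at the far rim along the tank's own y. Stands by itself only near upright; below about 75 degrees it falls shut. Grey sheet, 168 mm from hinge axis to free edge, 210 mm wide, 3 mm thick, 0.3 to 0.5 kg.
- lid_bar (a point): Middle of the lid's bar handle: round steel bar, 11 mm thick, 60 mm long, parallel to the hinge, 205 mm from the hinge axis. A 31 mm open gap lies between bar and lid edge; two 8 mm rods 30 mm either side of this point carry the bar. Site axes turn with the lid: y along the bar (the tank's own y), x from the bar to the hinge.
- lid_hinge (a point): Point on the lid's hinge axis, at its middle: 91 mm above the bench, 83 mm behind the mouth's centre along the tank's own x. With the lid shut the bar's centre lies 4.5 mm above the hinge axis.
- tray_grip (a point): Centre of the tray's wooden grip: rounded bar across the tray (along own x), 24 mm thick (own y), 20 mm high, about 90 mm free between two steel straps. It stands 80 mm above the tray's underside, 5 mm from the tray's middle towards the closed end. Site axes are the tray's: y towards the open pouring end, z up.
- tray_spout (a point): Middle of the tray's open pouring edge (own +y end), on the upper face of the floor: 80 mm from the grip along own y, 77 mm below it.
- tray: The loose aluminium sheet tray: 150 mm long (own y), 96 mm wide (own x), 0.26 to 0.36 kg, floor 3 mm thick, walls 26 mm high along both long sides and at the -y end; the +y end is open, to pour from. Origin at the middle of its underside, z up.
- ferrule_0_c (a point): Centre of one of four alike steel crimp ferrules (grooved sleeve, 26 mm dia, 30 mm long, 0.045 kg), at first standing on end on the tray's floor. They are loose and slide or roll when the tray is tipped well over, about 40 degrees or more.
- ferrule_1_c (a point): Centre of one of four alike steel crimp ferrules (grooved sleeve, 26 mm dia, 30 mm long, 0.045 kg), at first standing on end on the tray's floor. They are loose and slide or roll when the tray is tipped well over, about 40 degrees or more.
- ferrule_2_c (a point): Centre of one of four alike steel crimp ferrules (grooved sleeve, 26 mm dia, 30 mm long, 0.045 kg), at first standing on end on the tray's floor. They are loose and slide or roll when the tray is tipped well over, about 40 degrees or more.
- ferrule_3_c (a point): Centre of one of four alike steel crimp ferrules (grooved sleeve, 26 mm dia, 30 mm long, 0.045 kg), at first standing on end on the tray's floor. They are loose and slide or roll when the tray is tipped well over, about 40 degrees or more.
- degreaser: Bystander, to be left alone: white spray can with black cap, 55 mm dia, 198 mm tall; origin at the middle of its underside.
- white_pot: Bystander, to be left alone: white lidded pot, 73x69x69 mm; origin at the middle of its underside.
- pbox_e: Bystander, to be left alone: small brown carton, 56x70x66 mm; origin at the middle of its underside.
- ferrule_0: The ferrule itself; origin at the centre of its lower end, z along its axis.
- ferrule_1: The ferrule itself; origin at the centre of its lower end, z along its axis.
- ferrule_2: The ferrule itself; origin at the centre of its lower end, z along its axis.
- ferrule_3: The ferrule itself; origin at the centre of its lower end, z along its axis.

How it is judged:
By the outcome, as a careful person would: the job done as asked, in the order asked, and still so for the second after the job is handed in, while the arm keeps its last pose, push and grip.
It also fails if it takes over 58 s, if anything falls off the work surface, if the arm or the gripper's body presses on something with over 40 N, if the wrist force passes 120 N, or if a joint passes its speed limit or range.

## Working session

There is one attempt and no reset: what is moved stays moved. The work goes in short steps, Python scripts to look and compute and a tool call to move; the robot and the scene stay as the last step left them, time stands still between calls to the robot, and variables do not carry over. Pictures are saved under pics/ and viewed, and the job is handed in when it is done.

Besides the shell and the picture viewer there is one more tool, called after "Call:" as a command line: name --argument value ..., lists and objects as JSON in quotes. arm_command: Moves the arm, as the interface text tells. Its arguments: {"type":"object","properties":{"increments":{"type":"array","items":{"type":"array","items":{"type":"array","items":{"type":"number"}}}},"force":{"type":"number"}},"required":["increments"]}

```bash
ls; mkdir -p pics; python3 - <<'E'
from rig import r, eyes
import cv2
print(r.observe(), r.grasp_offset)
for n in ["side","top","wrist"]:
    c=eyes.get_calibration(n); print(n,c)
    cv2.imwrite(f"pics/{n}0.png",eyes.camera(n))
E
```

```text
pics
{'t': 0.0, 'qpos': array([ 6.20226981e+01,  2.83139015e+01,  7.71289837e+01,  1.41550248e-03,
        7.46288178e+01, -5.47082712e+00]), 'joint_velocities': array([ 0.02816119, -0.11867154, -0.1175012 , -0.01137007, -0.0337565 ,
       -0.01832708]), 'effort': array([ 2.82059271e-03, -8.82155371e+01, -3.83872569e+01,  7.23565199e-05,
        1.00240236e-02,  1.97078901e-05]), 'tcp_pos': array([0.23904464, 0.57707051, 0.23069997]), 'ee_rot': array([ -96.56094594,   89.928284  , -119.06779677]), 'contact_force': array([ 1.66658261, -0.66177264, -0.31115109]), 'torque': array([ 0.00754118, -0.01065347, -0.03821401]), 'finger_gap': 0.08529688803536291} 0.0187
side {'camera_matrix': array([[441.76914992,   0.        , 280.05322476],
       [  0.        , 441.76914992, 212.59089307],
       [  0.        ,   0.        ,   1.        ]]), 'world_to_cam': array([[ 0.99954361,  0.02872359,  0.00935611, -0.56829072],
       [-0.02221415,  0.48898462,  0.8720095 , -0.13928781],
       [ 0.02047225, -0.87181936,  0.48939952, -1.0017082 ],
       [ 0.        ,  0.        ,  0.        ,  1.    
[... 282 characters left out ...]
, -0.02713395,  0.07355122, -0.55262846],
       [-0.07372811, -0.00557588,  0.99726279, -1.29178979],
       [ 0.        ,  0.        ,  0.        ,  1.        ]])}
wrist {'camera_matrix': array([[356.08247465,   0.        , 280.31490455],
       [  0.        , 356.08247465, 213.32802647],
       [  0.        ,   0.        ,   1.        ]]), 'T_tool_cam': array([[-3.87594454e-05,  2.69557937e-01, -9.62984173e-01,
        -1.42526923e-01],
       [ 9.99999977e-01,  2.14534258e-04,  1.98029915e-05,
         2.71759016e-05],
       [ 2.11931148e-04, -9.62984150e-01, -2.69557939e-01,
        -6.89462871e-02],
       [ 0.00000000e+00,  0.00000000e+00,  0.00000000e+00,
         1.00000000e+00]])}
```

View pics/side0.png

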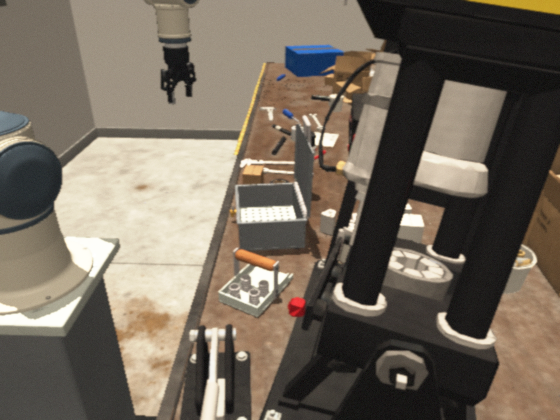

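View pics/top0.png

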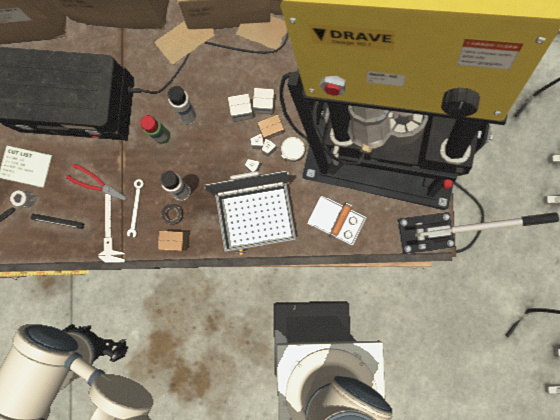

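View pics/wrist0.png

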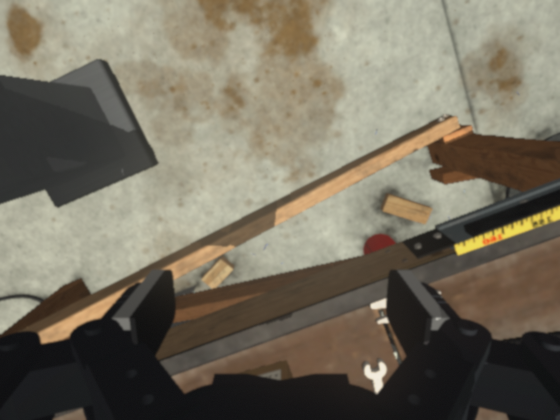

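```bash
python3 - <<'E'
import cv2
t=cv2.imread("pics/top0.png")[165:275,190:390]
cv2.imwrite("pics/top0z.png",cv2.resize(t,None,fx=4,fy=4,interpolation=cv2.INTER_CUBIC))
t=cv2.imread("pics/side0.png")[120:325,200:340]
cv2.imwrite("pics/side0z.png",cv2.resize(t,None,fx=2.9,fy=2.9,interpolation=cv2.INTER_CUBIC))
E
```

```text
(no output)
```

View pics/top0z.png

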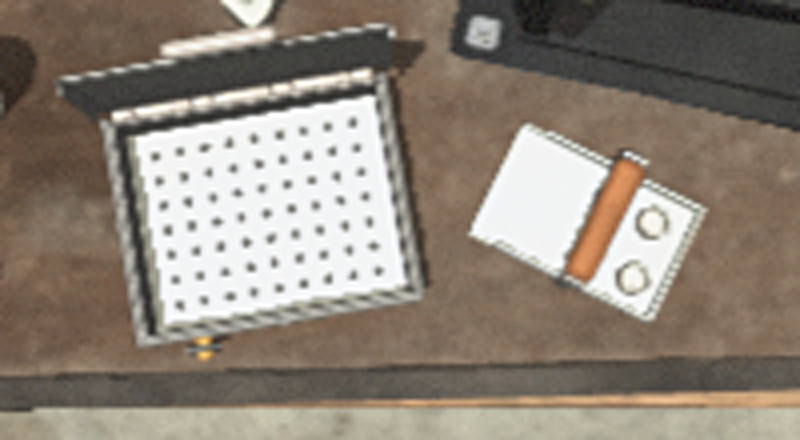

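View pics/side0z.png

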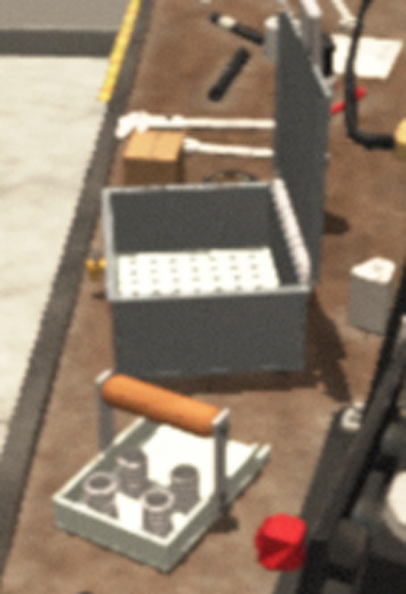

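```bash
cat > h.py <<'E'
import numpy as np, cv2
from rig import r, eyes
from scipy.spatial.transform import Rotation as R
def cam(name, obs=None):
    c=eyes.get_calibration(name); K=c["camera_matrix"]
    if name=="wrist":
        T=np.eye(4); T[:3,:3]=R.from_euler("xyz",obs["ee_rot"],degrees=True).as_matrix(); T[:3,3]=obs["tcp_pos"]
        W=np.linalg.inv(T@c["T_tool_cam"])
    else: W=c["world_to_cam"]
    return K,W
def ray(C,uv):
    K,W=C; u,v=uv
    d=np.array([(u-K[0,2])/K[0,0],-(v-K[1,2])/K[1,1],-1.])
    return -W[:3,:3].T@W[:3,3], W[:3,:3].T@d
def onz(C,uv,z):
    o,d=ray(C,uv); return o+d*(z-o[2])/d[2]
def proj(C,p):
    K,W=C; q=W[:3,:3]@np.asarray(p)+W[:3,3]
    return K[0,2]+K[0,0]*q[0]/-q[2], K[1,2]-K[1,1]*q[1]/-q[2]
def two(C1,a,C2,b):
    o1,d1=ray(C1,a);o2,d2=ray(C2,b)
    s=np.linalg.lstsq(np.c_[d1,-d2],o2-o1,rcond=None)[0]
    p,q=o1+s[0]*d1,o2+s[1]*d2
    return (p+q)/2,np.linalg.norm(p-q)
E
python3 - <<'E'
from h import *
np.set_printoptions(precision=4,suppress=True)
T=cam("top");S=cam("side")
def tz(u,v): return ((u+.5)/4-.5+190,(v+.5)/4-.5+165)
def sz(u,v): return ((u+.5)/2.9-.5+200,(v+.5)/2.9-.5+120)
print("tank")
P=[onz(T,tz(*p),.09)[:2] for p in [(140,345),(424,295),(385,80),(103,120)]]
for p in P: print(p)
print("side view tank:")
for p in [(113,297),(307,290),(104,190)]: print(onz(S,sz(*p),.09)[:2])
print("tray")
for p in [(528,125),(706,210),(651,318),(470,235)]: print(onz(T,tz(*p),.026)[:2], onz(T,tz(*p),.003)[:2])
print("lid bar", two(T,tz(162,48),S,sz(281,8)))
im={}
for n in ["top","side"]:
    i=cv2.imread(f"pics/{n}0.png"); h=cv2.cvtColor(i,cv2.COLOR_BGR2HSV)
    m=cv2.inRange(h,(5,140,90),(18,255,255)); 
    b=np.zeros_like(m); 
    if n=="top": b[195:245,320:360]=255
    else: b[240:275,225:285]=255
    m&=b
    ys,xs=np.nonzero(m); pts=np.c_[xs,ys].astype(np.float32)
    rc=cv2.minAreaRect(pts); print(n,len(xs),pts.mean(0),rc)
    im[n]=rc[0]
    bx=cv2.boxPoints(rc); 
    if n=="top": print([onz(T,q,.08)[:2] for q in bx])
print("grip",two(T,im["top"],S,im["side"]), onz(T,im["top"],.085))
print("fer", onz(T,tz(653,222),.033),onz(T,tz(633,277),.033))
for p in [(102,485),(131,462),(184,475),(158,500)]: print(onz(S,sz(*p),.033))
E
```

```text
tank
[0.4377 0.2988]
[0.4679 0.0951]
[0.6233 0.1185]
[0.5999 0.3225]
side view tank:
[0.4677 0.1001]
[0.6248 0.1184]
[0.4374 0.2975]
tray
[0.5944 0.01  ] [0.5968 0.0076]
[ 0.5264 -0.1217] [ 0.5276 -0.1264]
[ 0.4465 -0.0771] [ 0.4463 -0.0811]
[0.5124 0.0565] [0.5133 0.0549]
lid bar (array([0.6098, 0.2574, 0.2843]), np.float64(0.02241374321734931))
top 196 [340.6531 219.2041] ((340.6000061035156, 219.30001831054688), (6.7082037925720215, 31.304948806762695), 26.56505012512207)
[array([ 0.4841, -0.0067]), array([ 0.564 , -0.0501]), array([ 0.5548, -0.0671]), array([ 0.475 , -0.0236])]
side 420 [254.4762 258.7976] ((254.40000915527344, 258.8000183105469), (39.21223449707031, 11.384199142456055), 18.43494987487793)
grip (array([ 0.5174, -0.0365,  0.0834]), np.float64(0.003791232155171031)) [ 0.5192 -0.0361  0.085 ]
fer [ 0.5182 -0.0803  0.033 ] [ 0.4775 -0.0637  0.033 ]
[ 0.4763 -0.0678  0.033 ]
[ 0.4944 -0.0405  0.033 ]
[ 0.5342 -0.054   0.033 ]
[ 0.5177 -0.0827  0.033 ]
```

```bash
python3 - <<'E'
from h import *
o=r.observe(); M=R.from_euler("xyz",o["ee_rot"],degrees=True).as_matrix(); print(M.round(3), o["tcp_pos"])
y=M[:,1]; print(np.degrees(np.arctan2(y[1],y[0])))
E
```

```text
[[-0.     0.383  0.924]
 [-0.001  0.924 -0.383]
 [-1.    -0.001 -0.   ]] [0.23910458 0.57716193 0.23082397]
67.49008170138184
```

Call:
arm_command --increments '[[[0,0,-0.004,14,-31,0,1],[0,0,-0.008,28,-62,0,1],[0,0,-0.012,42,-93,0,1],[0,0,-0.016,56,-124,0,1],[0,0,-0.02,70,-155,0,1],[0,0,-0.024,84,-186,0,1],[0,0,-0.028,98,-217,0,1],[0,0,-0.032,112,-248,0,1],[0,0,-0.036,126,-279,0,1],[0,0,-0.04,140,-310,0,1],[0,0,-0.044,154,-341,0,1],[0,0,-0.048,168,-372,0,1]]]'

```text
t: 1.15
tcp_pos: [0.4075, 0.2038, 0.2313]
ee_rot: [-67.1, 90.0, -92.4]
contact_force: [0.8, 0.7, 0.8]
finger_gap: 0.0852
```

Call:
arm_command --increments '[[[0,0,-0.004,14,-31,0,1],[0,0,-0.008,28,-62,0,1],[0,0,-0.012,42,-93,0,1],[0,0,-0.016,56,-124,0,1],[0,0,-0.02,70,-155,0,1],[0,0,-0.024,84,-186,0,1],[0,0,-0.028,98,-217,0,1],[0,0,-0.03,111,-241,0,1],[0,0,-0.03,111,-241,0,1]]]'

```text
t: 1.9
tcp_pos: [0.5204, -0.0397, 0.2311]
ee_rot: [-14.7, 89.9, -41.9]
contact_force: [-1.0, 0.6, 0.4]
finger_gap: 0.0854
```

```bash
python3 - <<'E'
from h import *
o=r.observe(); print(o)
cv2.imwrite("pics/w1.png",eyes.camera("wrist")); C=cam("wrist",o)
print("proj grip",proj(C,[.518,-.0363,.08]))
E
```

```text
{'t': 1.9, 'qpos': array([-1.08824129e+01,  1.99838690e+01,  9.15991548e+01, -5.66629398e-02,
        6.83293346e+01, -7.37072184e+01]), 'joint_velocities': array([ 3.64324465, -1.53887997,  3.31835586,  1.01701498, -0.21085465,
        3.80591706]), 'effort': array([ -2.375331  , -70.34933567, -35.49399376,  -0.07471259,
         0.57668852,  -1.47676405]), 'tcp_pos': array([ 0.52041994, -0.0396738 ,  0.23113186]), 'ee_rot': array([-14.72421957,  89.89774725, -41.87853035]), 'contact_force': array([-1.02269922,  0.57918416,  0.42127619]), 'torque': array([ 0.04112399,  0.00571221, -0.01071609]), 'finger_gap': 0.0853550291322215}
proj grip (np.float64(282.68297829401945), np.float64(193.68134189902628))
```

View pics/w1.png

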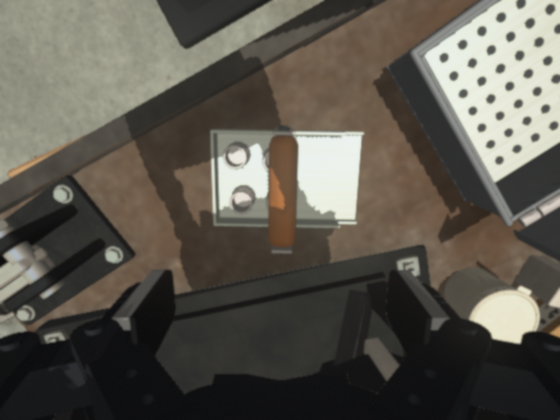

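Call:
arm_command --increments '[[[0,0,0,0,0,-20,1],[0,0,0,0,0,-45,1],[0,0,0,0,0,-70,1],[0,0,0,0,0,-95,1],[0,0,0,0,0,-120,1],[0,0,0,0,0,-140,1],[0,0,0,0,0,-155,1],[0,0,0,0,0,-165,1],[0,0,0,0,0,-172,1],[0,0,0,0,0,-172,1]]]'

```text
t: 2.78
tcp_pos: [0.5177, -0.0351, 0.0585]
ee_rot: [-165.4, 89.9, 167.7]
contact_force: [-0.9, 0.1, -0.1]
finger_gap: 0.0854
```

Call:
arm_command --increments '[[[0,0,0,0,0,0,0],[0,0,0,0,0,0,-0.3],[0,0,0,0,0,0,-0.6],[0,0,0,0,0,0,-1],[0,0,0,0,0,0,-1],[0,0,0,0,0,0,-1],[0,0,0,0,0,0,-1],[0,0,0,0,0,0,-1]]]' --force 90

```text
t: 3.45
tcp_pos: [0.5185, -0.0357, 0.06]
ee_rot: [16.5, 89.9, -10.5]
contact_force: [-3.4, -0.7, 12.9]
finger_gap: 0.0229
```

```bash
python3 - <<'E'
from h import *
o=r.observe(); print(o)
cv2.imwrite("pics/w2.png",eyes.camera("wrist"))
E
```

```text
{'t': 3.45, 'qpos': array([-1.05234286e+01,  3.37683947e+01,  1.01911100e+02,  3.40148814e-06,
        4.42663662e+01, -7.35322236e+01]), 'joint_velocities': array([ 0.00704361, -0.05407659,  0.04261235,  0.07778425,  0.05626227,
        0.10916194]), 'effort': array([ 3.97704598e-01, -7.31366444e+01, -2.03001130e+01,  5.84915816e-02,
       -8.80065076e-01, -2.31570164e-01]), 'tcp_pos': array([ 0.5184609 , -0.03569073,  0.0600252 ]), 'ee_rot': array([ 16.47029153,  89.94586095, -10.52091598]), 'contact_force': array([-3.35455895, -0.71657261, 12.89013427]), 'torque': array([-0.13406645,  0.45438503, -0.23898473]), 'finger_gap': 0.02293150503962635}
```

View pics/w2.png

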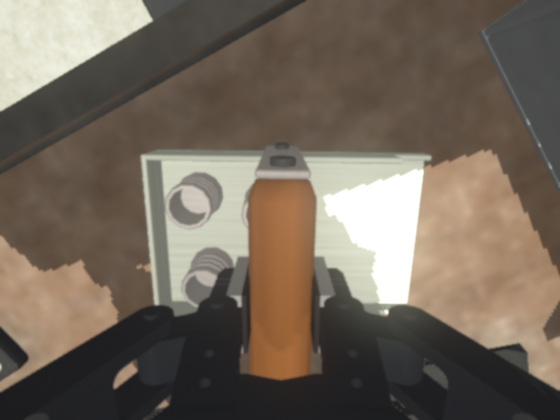

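```bash
python3 - <<'E'
import numpy as np
D=[(28.3139,77.129,.23904,.57707,.2307),(33.7684,101.911,.51846,-.03569,.0600)]
D.append((19.98387,91.59915,.52042,-.03967,.23113))
A=[];b=[]
for q2,q3,x,y,z in D:
    a=np.radians(q2);c=np.radians(q2+q3);rr=np.hypot(x,y)
    A.append([1,0,np.sin(a),np.sin(c),np.cos(c)]);b.append(rr)
    A.append([0,1,np.cos(a),np.cos(c),-np.sin(c)]);b.append(z)
A=np.array(A);s=np.linalg.svd(A)[1];print(s)
x,res,_,_=np.linalg.lstsq(A,np.array(b),rcond=None);print(x,A@x-b)
print([np.degrees(np.arctan2(d[3],d[2])) for d in D])
E
```

```text
[2.98452906 2.43365908 0.28730512 0.27803505 0.10021013]
[ 0.00569596 -0.07616616  0.59000832  0.38345632  0.11438735] [ 7.14535041e-05  1.91436889e-04  3.05097849e-05  4.26372208e-05
 -1.01963289e-04 -2.34074109e-04]
[np.float64(67.49917121553752), np.float64(-3.937942106005769), np.float64(-4.359049524994464)]
```

```bash
python3 - <<'E'
import numpy as np
D=[(28.3139,77.129,.23904,.57707,.2307),(33.7684,101.911,.51846,-.03569,.0600)]
D.append((19.98387,91.59915,.52042,-.03967,.23113))
A=[];b=[]
for q2,q3,x,y,z in D:
    a=np.radians(q2);c=np.radians(q2+q3);rr=np.sqrt(x*x+y*y-.0597**2)
    A.append([1,0,np.sin(a),np.sin(c),np.cos(c)]);b.append(rr)
    A.append([0,1,np.cos(a),np.cos(c),-np.sin(c)]);b.append(z)
A=np.array(A)
for cols in [[0,1,2,3,4],[1,2,3,4],[1,2,3]]:
    x,res,_,_=np.linalg.lstsq(A[:,cols],np.array(b),rcond=None);print(x,(A[:,cols]@x-b).round(5))
E
```

```text
[ 0.00154113 -0.07696687  0.5925696   0.38391454  0.1158418 ] [ 5.0e-05  1.2e-04  2.0e-05  3.0e-05 -6.0e-05 -1.5e-04]
[-0.07842982  0.59493347  0.38459729  0.11621109] [ 1.9e-04  2.0e-04  0.0e+00 -2.2e-04 -3.0e-04  2.0e-05]
[-0.0539836   0.45897919  0.39507151] [-0.02326  0.01419  0.0149  -0.01509  0.00573  0.0009 ]
```

Call:
arm_command --increments '[[[0,0,0,0,0,4,-1],[0,0,0,0,0,12,-1],[0,0,0,0,0,25,-1],[0,0,0,0,0,42,-1],[0,0,0,0,0,60,-1],[0,0,0,0,0,80,-1],[0,0,0,0,0,100,-1],[0,0,0,0,0,120,-1],[0,0,0,0,0,140,-1],[0,0,0,0,0,160,-1],[0,0,0,0,0,178,-1],[0,0,0,0,0,190,-1]]]'

```text
t: 4.5
tcp_pos: [0.5182, -0.0356, 0.2515]
ee_rot: [17.3, 89.9, -9.7]
contact_force: [0.5, 0.5, -6.4]
finger_gap: 0.0227
```

```bash
python3 - <<'E'
from h import *
o=r.observe(); print(o["contact_force"],o["torque"],o["tcp_pos"],o["qpos"],o["finger_gap"])
cv2.imwrite("pics/s3.png",cv2.resize(eyes.camera("side")[100:330,200:360],None,fx=2.5,fy=2.5))
E
```

```text
[ 0.53495641  0.48475107 -6.39284958] [ 0.05233067 -0.13436071  0.02962935] [ 0.51822521 -0.03555806  0.25149193] [-1.05144632e+01  1.85381958e+01  9.02886599e+01  1.20317790e-03
  7.10909025e+01 -7.35429903e+01] 0.022683566303142458
```

View pics/s3.png

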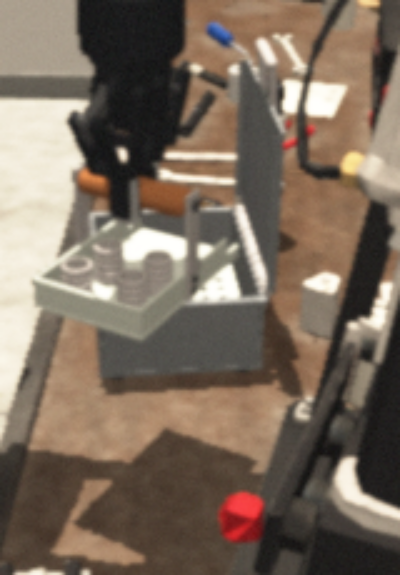

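Call:
arm_command --increments '[[[0,0,0.04,0,1,0,-1],[0,0,0.12,1,5,0,-1],[0,0,0.2,2,12,0,-1],[0,0,0.28,4,24,0,-1],[0,0,0.36,6,38,0,-1],[0,0,0.44,8,56,0,-1],[0,0,0.52,10,76,0,-1],[0,0,0.58,12,98,0,-1],[0,0,0.62,15,122,0,-1],[0,0,0.62,17,146,0,-1],[0,0,0.62,19,168,0,-1],[0,0,0.62,21,186,0,-1]]]'

```text
t: 5.55
tcp_pos: [0.5386, 0.1519, 0.2488]
ee_rot: [168.0, 89.9, 176.6]
contact_force: [0.6, 0.2, -5.8]
finger_gap: 0.0225
```

```bash
python3 - <<'E'
from h import *
T=cam("top")
o=r.observe(); print(o["contact_force"],o["tcp_pos"],o["qpos"],o["finger_gap"],o["t"])
a=eyes.camera("top"); cv2.imwrite("pics/t4.png",a)
cv2.imwrite("pics/s4.png",cv2.resize(eyes.camera("side")[50:330,180:360],None,fx=2.1,fy=2.1))
i=cv2.imread("pics/top0.png")[130:270,100:310]; cv2.imwrite("pics/top0can.png",cv2.resize(i,None,fx=3.8,fy=3.8,interpolation=cv2.INTER_CUBIC))
E
```

```text
[ 0.60079589  0.23156469 -5.79396795] [0.53856862 0.15193049 0.24882663] [ 9.63062232e+00  2.20440918e+01  8.50434463e+01  1.59204342e-02
  7.29780423e+01 -8.89535491e+01] 0.02250907527829039 5.55
```

View pics/t4.png

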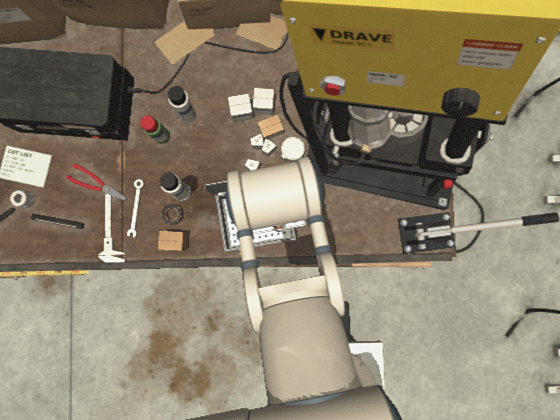

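View pics/s4.png

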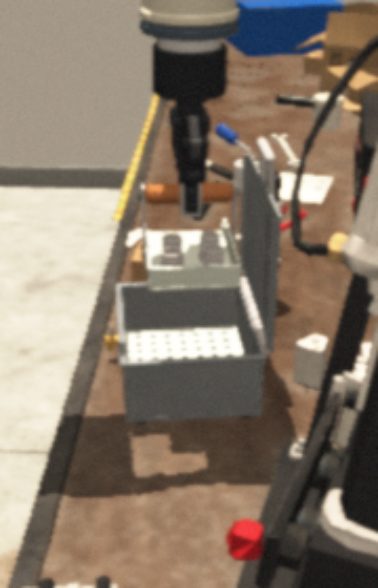

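View pics/top0can.png

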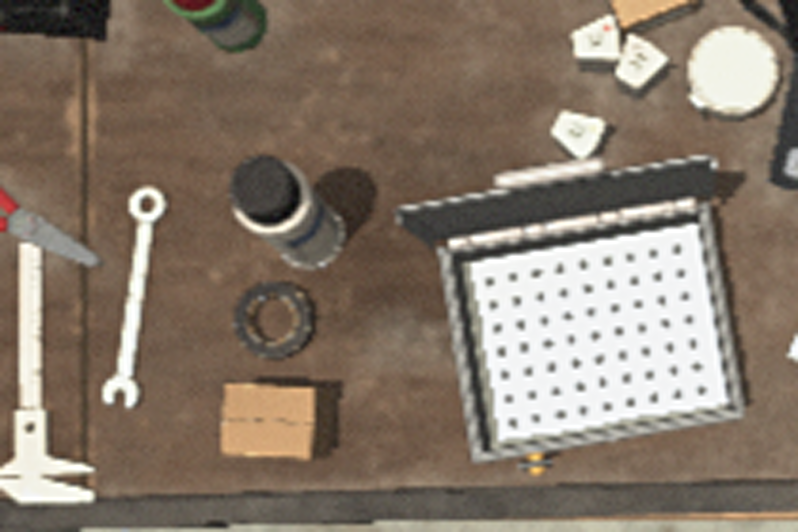

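Call:
arm_command --increments '[[[-0.05,-0.007,0,0,0,0,-1],[-0.13,-0.019,0,0,0,0,-1],[-0.21,-0.031,0,0,0,0,-1],[-0.29,-0.043,0,0,0,0,-1],[-0.346,-0.052,0,0,0,0,-1],[-0.346,-0.052,0,0,0,0,-1],[-0.346,-0.052,0,0,0,0,-1]]]'

```text
t: 6.23
tcp_pos: [0.5387, 0.1508, 0.2486]
ee_rot: [-90.3, 70.0, -81.6]
contact_force: [-0.9, -0.5, -5.7]
finger_gap: 0.0227
```

```bash
cat > kin.py <<'E'
import numpy as np
from scipy.spatial.transform import Rotation as R
from scipy.optimize import least_squares
def fk(q,p):
    L1,L2,a3,lat,h,d,s4=p
    q1,q2,q3,q4,q5,q6=np.radians(q); c=q2+q3
    f=np.array([np.sin(c),0,np.cos(c)]);n=np.array([np.cos(c),0,-np.sin(c)]);l=np.array([0,1.,0])
    W=np.array([L1*np.sin(q2),lat,h+L1*np.cos(q2)])+L2*f+a3*n
    t=f*np.cos(q5)+np.sin(q5)*(n*np.cos(q4)+s4*l*np.sin(q4))
    Z=R.from_euler("z",q1).as_matrix()
    return Z@(W+d*t),Z@t,Z@W
E
python3 - <<'E'
from h import *
from kin import *
np.set_printoptions(precision=4,suppress=True)
T=cam("top")
print("can top",onz(T,(100+265.5/3.8-.5,130+188.5/3.8-.5),.198),"can bot right", onz(T,(100+318/3.8,130+240/3.8),.0))
print("pbox top",onz(T,(100+268/3.8,130+420/3.8),.066))
o=r.observe(); M=R.from_euler("xyz",o["ee_rot"],degrees=True).as_matrix(); print(o["qpos"],o["tcp_pos"],M,o["contact_force"])
cv2.imwrite("pics/s5.png",cv2.resize(eyes.camera("side")[50:330,180:360],None,fx=2.1,fy=2.1))
D=[([62.0227,28.3139,77.129,0,74.6288,-5.47],[.23904,.57707,.2307]),
([-10.8824,19.9839,91.5992,-.0567,68.3293,-73.7],[.52042,-.03967,.23113]),
([-10.5234,33.7684,101.911,0,44.266,-73.5],[.51846,-.03569,.060025]),
([-10.5145,18.5382,90.28866,0.001,71.0909,-73.5],[.518225,-.03558,.25149]),
([9.6306,22.0441,85.0434,.016,72.978,-88.95],[.538569,.15193,.248827]),(o["qpos"],o["tcp_pos"])]
for s4 in (1,-1):
    g=lambda p:np.concatenate([fk(q,list(p)+[s4])[0]-x for q,x in D])
    s=least_squares(g,[.594,.3846,.116,.06,.2,.28]); print(s4,s.x,s.cost,g(s.x).round(4)[-3:]); print(fk(o["qpos"],list(s.x)+[s4])[1],M[:,0])
E
```

```text
can top [0.6323 0.428  0.198 ] can bot right [0.6173 0.4335 0.    ]
pbox top [0.4715 0.4592 0.066 ]
[ 20.9732  25.1992  83.1263 -19.9834  77.0041 -72.2134] [0.5387 0.1508 0.2486] [[ 0.0497 -0.1415  0.9887]
 [-0.3376  0.9293  0.1499]
 [-0.94   -0.3412 -0.0016]] [-0.9058 -0.5395 -5.716 ]
1 [0.5968 0.3844 0.1179 0.0596 0.2566 0.3353] 2.845137942095452e-10 [-0. -0. -0.]
[ 0.0497 -0.3376 -0.94  ] [ 0.0497 -0.3376 -0.94  ]
-1 [ 0.5201  0.3884  0.064   0.057  -0.3394 -0.289 ] 0.0014328117892464967 [ 0.0277  0.0243 -0.0287]
[-0.1887  0.2843 -0.94  ] [ 0.0497 -0.3376 -0.94  ]
```

View pics/s5.png

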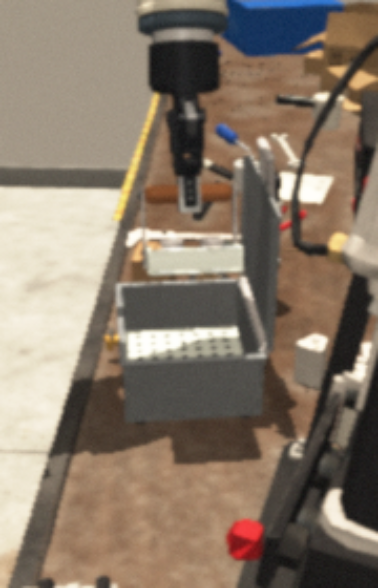

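```bash
cat >> kin.py <<'E'
P=[0.5968,0.3844,0.1179,0.0596,0.2566,0.3353,1]
LO=np.array([-166.48,-47.26,12.59,-70.14,6.76]);HI=np.array([166.48,123.95,153.08,250.14,159.57])
def ik(tcp,t):
    L1,L2,a3,lat,h,d,_=P
    W=np.asarray(tcp)-d*np.asarray(t)
    rr=np.sqrt(W[0]**2+W[1]**2-lat**2); q1=np.arctan2(W[1],W[0])-np.arctan2(lat,rr)
    z=W[2]-h; Le=np.hypot(L2,a3); g=np.arctan2(a3,L2); D=np.hypot(rr,z)
    k=(D*D-L1*L1-Le*Le)/(2*L1*Le)
    if abs(k)>1: return None,W
    e=np.arccos(k)  # angle between L1 and eff forearm
    q3=e-g; q2=np.arctan2(rr,z)-np.arctan2(Le*np.sin(e),L1+Le*np.cos(e))
    c=q2+q3
    tl=R.from_euler("z",-q1).as_matrix()@t
    f=np.array([np.sin(c),0,np.cos(c)]);n=np.array([np.cos(c),0,-np.sin(c)])
    q5=np.arccos(tl@f); q4=np.arctan2(tl[1],tl@n)
    q=np.degrees([q1,q2,q3,q4,q5]); 
    return q,W
E
python3 - <<'E'
from kin import *
np.set_printoptions(precision=3,suppress=True)
o=R.from_euler
q,_=ik([0.5387,0.1508,0.2486],np.array([.0497,-.3376,-.94]));print(q)
C=np.array([.535,.210,0]);Z=o("z",8.5,degrees=True).as_matrix()
for phi in (98.5,110,120,130,140,278.5):
  for th in (50,60):
    y=np.array([np.cos(np.radians(phi)),np.sin(np.radians(phi)),0]);z=np.array([0,0,1.]);a=np.radians(th)
    t=-z*np.cos(a)-y*np.sin(a)
    S=C+Z@np.array([-.015,-.04 if phi<200 else .04,.08])
    yy=y*np.cos(a)-z*np.sin(a); zz=-t
    G=S-yy*.08+zz*.077; tcp=G+.0187*t
    q,W=ik(tcp,t); print(phi,th,"G",G,"q",q,"W",W, ((q<LO)|(q>HI)).nonzero()[0])
print("lid")
H=np.array([.617,.2223,.091]);x=Z[:,0];z=np.array([0,0,1.])
for th in (95,40):
  a=np.radians(th); B=H+.205*(-x*np.cos(a)+z*np.sin(a))+.0045*(x*np.sin(a)+z*np.cos(a)); print(th,B)
  for al in (30,40,50,60,70,80,90,100):
    b=np.radians(al); t=x*np.cos(b)-z*np.sin(b); q,W=ik(B+.0187*t,t); print(al,q,W, ((q<LO)|(q>HI)).nonzero()[0] if q is not None else "")
E
```

```text
[ 20.979  25.203  83.127 -19.985  77.001]
98.5 50 G [0.525 0.176 0.191] q [ 35.024  40.682  83.819 -43.451  85.288] W [0.489 0.416 0.394] []
98.5 60 G [0.522 0.195 0.188] q [ 38.94   46.082  80.67  -48.39   93.002] W [0.482 0.466 0.346] []
110 50 G [0.523 0.175 0.191] q [ 36.741  38.05   90.629 -48.911  76.734] W [0.441 0.403 0.394] []
110 60 G [0.517 0.193 0.188] q [ 41.289  43.274  88.783 -54.205  84.176] W [0.423 0.451 0.346] []
120 50 G [0.522 0.175 0.191] q [ 37.661  35.762  96.73  -54.429  68.968] W [0.401 0.385 0.394] []
120 60 G [0.513 0.191 0.188] q [ 42.778  40.918  96.065 -60.33   76.414] W [0.376 0.429 0.346] []
130 50 G [0.521 0.174 0.191] q [ 37.889  33.538 102.887 -61.098  60.979] W [0.365 0.36  0.394] []
130 60 G [0.509 0.189 0.188] q [ 43.567  38.739 103.471 -68.015  68.77 ] W [0.333 0.399 0.346] []
140 50 G [0.52  0.173 0.191] q [ 37.225  31.452 108.982 -69.532  52.885] W [0.334 0.329 0.394] []
140 60 G [0.506 0.185 0.188] q [ 43.405  36.856 110.914 -78.021  61.575] W [0.296 0.362 0.346] [3]
278.5 50 G [0.515 0.24  0.191] q [-6.207 35.518 97.392 50.851 72.831] W [ 0
[... 549 characters left out ...]
[]
90 [14.398 30.776 65.301 -0.    83.923] [0.639 0.226 0.611] []
100 [13.954 35.913 56.403  0.954 97.639] [0.693 0.234 0.607] []
40 [0.465 0.2   0.226]
30 [  25.653   27.669  140.129 -160.036   48.424] [0.193 0.159 0.385] [3]
40 [  23.69    18.359  132.598 -149.016   22.949] [0.225 0.164 0.43 ] [3]
50 [ 21.79   13.909 124.983 -77.669   8.7  ] [0.263 0.169 0.469] [3]
60 [ 20.092  12.802 117.398 -16.221  21.079] [0.308 0.176 0.5  ] []
70 [ 18.645  13.947 109.913  -5.803  36.569] [0.357 0.184 0.524] []
80 [ 17.448  16.617 102.586  -1.993  50.933] [0.41  0.191 0.538] []
90 [16.473 20.322 95.474 -0.    64.203] [0.465 0.2   0.543] []
100 [15.687 24.725 88.641  1.28  76.561] [0.519 0.208 0.538] []
```

Call:
arm_command --increments '[[[-0.02,-0.003,0,-1,1,-4,-1],[-0.05,-0.008,0,-2,2,-10,-1],[-0.09,-0.014,0,-3,3,-18,-1],[-0.14,-0.021,0,-4,4,-26,-1],[-0.19,-0.029,0,-5,5,-34,-1],[-0.24,-0.036,0,-6,6,-42,-1],[-0.29,-0.043,0,-8,8,-50,-1],[-0.34,-0.051,0,-9,9,-56,-1],[-0.39,-0.058,0,-10,10,-62,-1],[-0.44,-0.066,0,-11,11,-66,-1],[-0.48,-0.072,0,-12,12,-69,-1],[-0.518,-0.078,0,-12,12,-70,-1]]]'

```text
t: 7.28
tcp_pos: [0.5272, 0.1621, 0.1787]
ee_rot: [-90.0, 39.8, -81.5]
contact_force: [-0.2, 0.0, -3.6]
finger_gap: 0.0228
```

```bash
python3 - <<'E'
from h import *
o=r.observe(); print(o["contact_force"],o["tcp_pos"],o["qpos"],o["finger_gap"],o["t"])
cv2.imwrite("pics/s6.png",cv2.resize(eyes.camera("side")[50:330,180:360],None,fx=2.1,fy=2.1))
cv2.imwrite("pics/w6.png",eyes.camera("wrist"))
E
```

```text
[-2.20660726e-01  6.27670899e-05 -3.56453558e+00] [0.52721562 0.16211545 0.17869152] [ 35.10788527  40.78731762  83.72455202 -43.52798203  85.42798577
 -47.66960026] 0.022788098746076645 7.2833
```

View pics/s6.png

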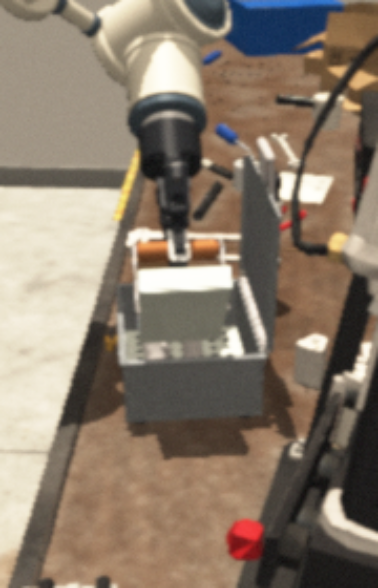

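View pics/w6.png

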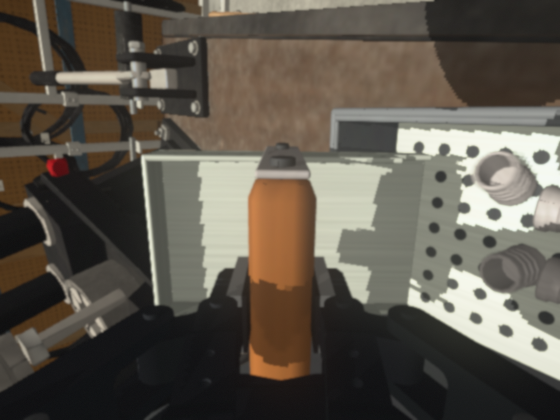

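Call:
arm_command --increments '[[[0.03,0.005,0,0,0,6,-1],[0.09,0.013,0,1,-1,16,-1],[0.17,0.025,0,2,-2,28,-1],[0.25,0.037,0,3,-4,40,-1],[0.33,0.049,0,4,-5,50,-1],[0.41,0.061,0,6,-6,58,-1],[0.5,0.075,0,7,-8,64,-1],[0.59,0.088,0,8,-9,68,-1],[0.68,0.102,0,10,-10,70,-1],[0.76,0.114,0,11,-11,70,-1],[0.83,0.124,0,12,-12,70,-1],[0.864,0.13,0,12,-12,70,-1]]]'

```text
t: 8.38
tcp_pos: [0.5403, 0.1487, 0.2519]
ee_rot: [41.2, 89.5, 49.6]
contact_force: [0.2, -0.8, -3.8]
finger_gap: 0.0227
```

Call:
arm_command --increments '[[[0,0,0,-1,-8,0,-1],[0,0,0,-3,-24,0,-1],[0,0,0,-5,-44,0,-1],[0,0,-0.04,-7,-66,0,-1],[0,0,-0.12,-9,-90,0,-1],[0,0,-0.2,-11,-112,0,-1],[0,0,-0.29,-13,-132,0,-1],[0,0,-0.38,-15,-150,0,-1],[0,0,-0.47,-17,-166,0,-1],[0,0,-0.54,-19,-178,0,-1],[0,0,-0.6,-20,-184,0,-1],[0,0,-0.62,-21,-186,0,-1]]]'

```text
t: 9.38
tcp_pos: [0.518, -0.0372, 0.2504]
ee_rot: [-6.2, 89.8, -33.5]
contact_force: [-0.2, 0.5, -3.5]
finger_gap: 0.0231
```

```bash
python3 - <<'E'
from h import *
o=r.observe(); print(o["contact_force"],o["tcp_pos"],o["qpos"],o["finger_gap"],o["t"])
M=R.from_euler("xyz",o["ee_rot"],degrees=True).as_matrix();print(M.round(3))
cv2.imwrite("pics/s7.png",cv2.resize(eyes.camera("side")[50:330,180:360],None,fx=2.1,fy=2.1))
t=eyes.camera("top")[165:275,190:390]
cv2.imwrite("pics/t7.png",cv2.resize(t,None,fx=4,fy=4,interpolation=cv2.INTER_CUBIC))
E
```

```text
[-0.23377323  0.52304693 -3.5474549 ] [ 0.51803439 -0.03718193  0.25037294] [-1.06567135e+01  1.85740244e+01  9.04290816e+01 -6.21416174e-02
  7.08572814e+01 -7.34213067e+01] 0.023087602759544697 9.3833
[[ 0.002  0.457  0.889]
 [-0.001  0.889 -0.457]
 [-1.    -0.     0.003]]
```

View pics/s7.png

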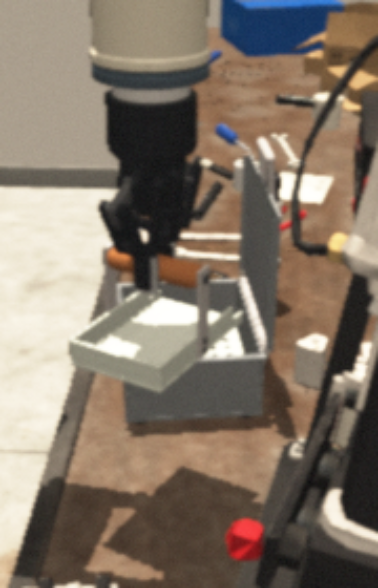

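View pics/t7.png

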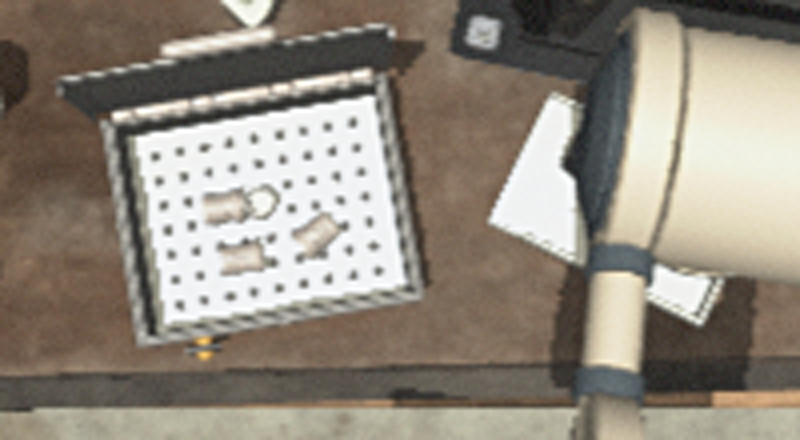

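Call:
arm_command --increments '[[[0,0,0,0,0,-8,-1],[0,0,0,0,0,-25,-1],[0,0,0,0,0,-50,-1],[0,0,0,0,0,-75,-1],[0,0,0,0,0,-100,-1],[0,0,0,0,0,-125,-1],[0,0,0,0,0,-145,-1],[0,0,0,0,0,-160,-1],[0,0,0,0,0,-170,-1],[0,0,0,0,0,-178,-1],[0,0,0,0,0,-183,-1],[0,0,0,0,0,-186,-1]]]'

```text
t: 10.48
tcp_pos: [0.5184, -0.0355, 0.063]
ee_rot: [3.8, 90.0, -23.2]
contact_force: [-0.0, -0.2, -3.5]
finger_gap: 0.0227
```

Call:
arm_command --increments '[[[0,0,0,0,0,-1,-1],[0,0,0,0,0,-2,-1],[0,0,0,0,0,-3,-1],[0,0,0,0,0,-3,-1]]]'

```text
t: 10.82
tcp_pos: [0.5185, -0.0356, 0.0606]
ee_rot: [17.2, 90.0, -9.8]
contact_force: [0.5, -0.5, -4.2]
finger_gap: 0.0227
```

Call:
arm_command --increments '[[[0,0,0,0,0,-0.5,-1],[0,0,0,0,0,-1,-1],[0,0,0,0,0,-1,-1]]]'

```text
t: 11.07
tcp_pos: [0.5185, -0.0356, 0.06]
ee_rot: [19.3, 89.9, -7.6]
contact_force: [-2.1, 1.4, 10.9]
finger_gap: 0.0231
```

Touching (as at the grasp). Release gently.

Call:
arm_command --increments '[[[0,0,0,0,0,0,-0.3],[0,0,0,0,0,0,0],[0,0,0,0,0,0,0.3],[0,0,0,0,0,0,0.6],[0,0,0,0,0,0,0.8],[0,0,0,0,0,0,0.8],[0,0,0,0,0,0,0.8]]]' --force 30

```text
t: 11.65
tcp_pos: [0.5183, -0.0356, 0.0593]
ee_rot: [-32.5, 90.0, -59.4]
contact_force: [0.1, 0.4, 0.1]
finger_gap: 0.0769
```

```bash
python3 - <<'E'
from h import *
o=r.observe(); print(o["contact_force"],o["tcp_pos"],o["finger_gap"],o["t"])
cv2.imwrite("pics/w8.png",eyes.camera("wrist"))
E
```

```text
[0.13508265 0.43108146 0.06878695] [ 0.51825504 -0.03561365  0.05925256] 0.07685934746099655 11.65
```

View pics/w8.png

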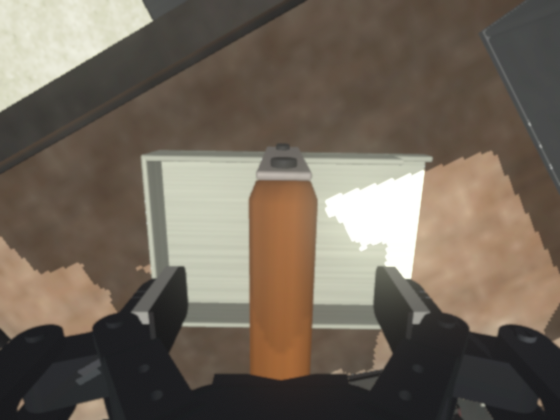

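Call:
arm_command --increments '[[[0,0,0,0,0,8,0.8],[0,0,0,0,0,25,0.8],[0,0,0,0,0,50,0.8],[0,0,0,0,0,80,0.8],[0,0,0,0,0,110,0.8],[0,0,0,0,0,140,0.8],[0,0,0,0,0,170,0.8],[0,0,0,0,0,200,0.8],[0,0,0,0,0,230,0.8],[0,0,0,0,0,260,0.8],[0,0,0,0,0,285,0.8],[0,0,0,0,0,300,0.8]]]'

```text
t: 12.7
tcp_pos: [0.5184, -0.0356, 0.3629]
ee_rot: [16.8, 89.8, -10.1]
contact_force: [0.3, -0.5, -0.1]
finger_gap: 0.0769
```

```bash
python3 - <<'E'
from h import *
o=r.observe(); print(o["contact_force"],o["tcp_pos"],o["finger_gap"],o["t"])
a=eyes.camera("side"); cv2.imwrite("pics/s9.png",cv2.resize(a,None,fx=1.42,fy=1.42))
b=eyes.camera("top"); cv2.imwrite("pics/t9.png",cv2.resize(b,None,fx=1.42,fy=1.42))
for n in ("top","side"):
    K,W=cam(n); print(n,-W[:3,:3].T@W[:3,3])
E
```

```text
[ 0.32504186 -0.46717547 -0.05323566] [ 0.51842289 -0.03561079  0.36293694] 0.0768647717969221 12.7
top [0.46014488 0.14503872 1.33016506]
side [ 0.58544442 -0.78887565  0.6170128 ]
```

View pics/s9.png

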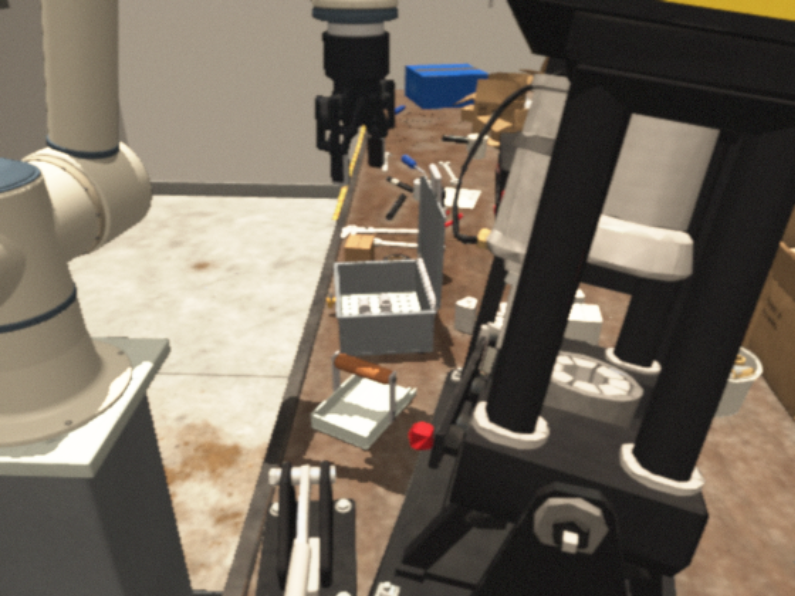

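View pics/t9.png

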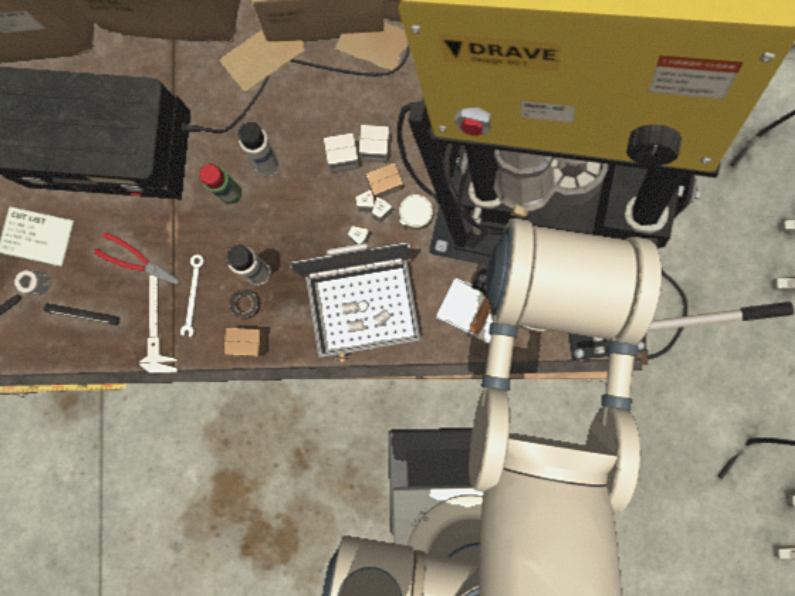

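```bash
python3 - <<'E'
from h import *
np.set_printoptions(precision=3,suppress=True)
T=cam("top");S=cam("side")
# near-front col base; also in top view near-right column white ring (645,215)/1.42 and left ring (485,195)/1.42
for z in (.03,.06,.09): print(z,onz(S,(510/1.42,425/1.42),z),onz(S,(660/1.42,470/1.42),z),"top",onz(T,(645/1.42,215/1.42),z),onz(T,(483/1.42,195/1.42),z))
for nm,uv in (("topof near col",(600/1.42,85/1.42)),("head corner",(540/1.42,55/1.42)),("c2",(510/1.42,0)),("c3",(570/1.42,60/1.42))):
    o,d=ray(S,uv); print(nm,[ (o+d*s).round(3) for s in (.4,.5,.6,.7,.8,.9,1.0)])
for z in (.4,.5,.6,.7,.8):
    print(z,"yellow low edge L",onz(T,(293,97),z),"R",onz(T,(503,121),z), "topL",onz(T,(284,2),z))
print("W proj",proj(T,(.518,-.0356,.698)))
E
```

```text
0.03 [ 0.731 -0.093  0.03 ] [ 0.915 -0.174  0.03 ] top [ 0.718 -0.396  0.03 ] [ 0.772 -0.052  0.03 ]
0.06 [ 0.723 -0.129  0.06 ] [ 0.898 -0.206  0.06 ] top [ 0.713 -0.384  0.06 ] [ 0.764 -0.048  0.06 ]
0.09 [ 0.716 -0.164  0.09 ] [ 0.881 -0.237  0.09 ] top [ 0.707 -0.371  0.09 ] [ 0.757 -0.043  0.09 ]
topof near col [array([ 0.703, -0.369,  0.543]), array([ 0.733, -0.264,  0.525]), array([ 0.762, -0.159,  0.506]), array([ 0.791, -0.054,  0.488]), array([0.821, 0.051, 0.469]), array([0.85 , 0.156, 0.451]), array([0.88 , 0.261, 0.432])]
head corner [array([ 0.664, -0.361,  0.559]), array([ 0.684, -0.253,  0.545]), array([ 0.704, -0.146,  0.531]), array([ 0.724, -0.039,  0.516]), array([0.743, 0.068, 0.502]), array([0.763, 0.175, 0.487]), array([0.783, 0.282, 0.473])]
c2 [array([ 0.645, -0.344,  0.59 ]), array([ 0.659, -0.233,  0.583]), array([ 0.674, -0.122,  0.576]), array([ 0.689, -0.01 ,  0.569]), array([0.704, 0.101, 0.563]), array([0.718, 0.212, 0.556]), array([0.733, 0.323, 0.549])]
c3 [array([ 0.684, -0.362,  0.557]), array([ 0.708, -0.255,  0.542]), array([ 0.733, -0.148,  0.527]), array([ 0.757, -0.041,  0.512]), array([0.782, 0.066, 0.497]), array([0.806, 0.173, 0.481]), array([0.831, 0.279, 0.466])]
0.4 yellow low edge L [0.776 0.104 0.4  ] R [ 0.709 -0.352  0.4  ] topL [0.993 0.118 0.4  ]
0.5 yellow low edge L [0.742 0.108 0.5  ] R [ 0.682 -0.298  0.5  ] topL [0.936 0.121 0.5  ]
0.6 yellow low edge L [0.708 0.113 0.6  ] R [ 0.656 -0.245  0.6  ] topL [0.879 0.124 0.6  ]
0.7 yellow low edge L [0.674 0.117 0.7  ] R [ 0.629 -0.192  0.7  ] topL [0.821 0.126 0.7  ]
0.8 yellow low edge L [0.64  0.122 0.8  ] R [ 0.602 -0.138  0.8  ] topL [0.764 0.129 0.8  ]
W proj (np.float64(400.4627084855271), np.float64(198.64548273346867))
```

```bash
python3 - <<'E'
from h import *
T=cam("top");S=cam("side")
t=cv2.imread("pics/top0.png"); s=cv2.imread("pics/side0.png")
B=np.array([.639,.226,.295]); yt=np.array([-.148,.989,0])
for k in (-.03,0,.03): print(proj(T,B+k*yt),proj(S,B+k*yt))
cv2.imwrite("pics/tb.png",cv2.resize(t[160:200,195:295],None,fx=8,fy=8,interpolation=cv2.INTER_NEAREST))
cv2.imwrite("pics/sb.png",cv2.resize(s[105:165,275:335],None,fx=9,fy=9,interpolation=cv2.INTER_NEAREST))
E
```

```text
(np.float64(254.94772593659908), np.float64(166.10940615876814)) (np.float64(316.2774938200204), np.float64(125.71706781684568))
(np.float64(242.7228715842504), np.float64(168.26706596660236)) (np.float64(313.85320702778205), np.float64(121.68571684814279))
(np.float64(230.4942318196972), np.float64(170.4253938913347)) (np.float64(311.54684862602795), np.float64(117.85046921702276))
```

View pics/tb.png

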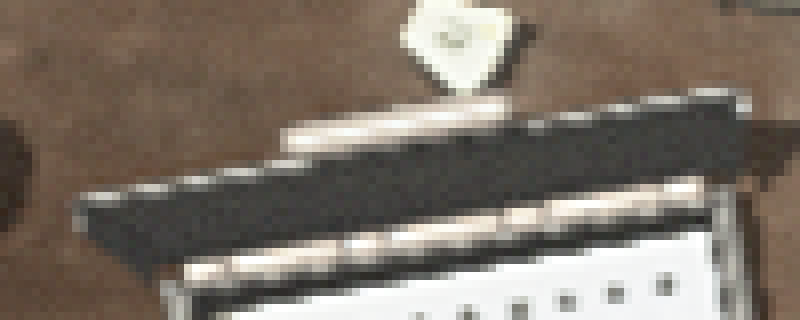

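View pics/sb.png

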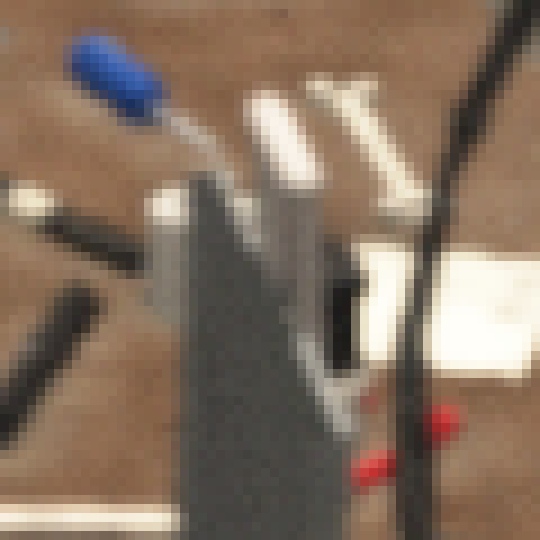

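```bash
python3 - <<'E'
from h import *
T=cam("top");S=cam("side")
print(two(T,(244.4,174.6),S,(306.7,120.5)))
print(two(T,(258.5,172.3),S,(309,126)),two(T,(230.6,176.8),S,(304.5,116)))
H=np.array([.617,.2223,.091]); x=np.array([.989,.148,0]);z=np.array([0,0,1])
for th in (80,83,86,90,95):
    a=np.radians(th);B=H+.205*(-x*np.cos(a)+z*np.sin(a))+.0045*(x*np.sin(a)+z*np.cos(a));print(th,B.round(4),proj(T,B),proj(S,B))
# hinge knuckles top view: (186,272)..(702,190) /8
for uv in ((186,272),(440,232),(702,190)): print(onz(T,(195+uv[0]/8-.5,160+uv[1]/8-.5),.094))
E
```

```text
(array([0.62236544, 0.22197423, 0.298899  ]), np.float64(0.0009271161489359967))
(array([0.62710223, 0.18801406, 0.29685458]), np.float64(0.0013816543265228946)) (array([0.61785127, 0.25521768, 0.29946862]), np.float64(0.0009571188044689925))
80 [0.5862 0.2177 0.2937] (np.float64(246.67675921062607), np.float64(189.95265140230384)) (np.float64(291.4064168955617), np.float64(122.93078646838708))
83 [0.5967 0.2193 0.295 ] (np.float64(245.88690912296107), np.float64(185.56105865856193)) (np.float64(295.91365039771165), np.float64(122.24179278057044))
86 [0.6073 0.2208 0.2958] (np.float64(245.1099695600482), np.float64(181.17419815649546)) (np.float64(300.43263032648514), np.float64(121.78453904793474))
90 [0.6215 0.223  0.296 ] (np.float64(244.0999672521617), np.float64(175.36541094463053)) (np.float64(306.44850584002864), np.float64(121.53710789038567))
95 [0.6391 0.2256 0.2948] (np.float64(242.88991230745376), np.float64(168.23204484251815)) (np.float64(313.90027047910587), np.float64(121.80915755153423))
[0.60248872 0.31508727 0.094     ]
[0.61443334 0.22346949 0.094     ]
[0.6270296  0.12890157 0.094     ]
```

Call:
arm_command --increments '[[[0,0,-0.04,1,5,10,0.9],[0,0,-0.12,5,18,20,0.9],[0,0,-0.2,10,38,20,0.9],[0,0,-0.29,17,62,20,0.9],[0,0,-0.38,24,88,20,0.9],[0,0,-0.47,32,116,20,0.9],[0,0,-0.56,40,146,20,0.9],[0,0,-0.65,48,176,20,0.9],[0,0,-0.74,56,204,20,0.9],[0,0,-0.83,63,230,20,0.9],[0,0,-0.91,68,248,20,0.9],[0,0,-0.953,70,256,20,0.9]]]'

```text
t: 13.8
tcp_pos: [0.588, 0.2228, 0.3781]
ee_rot: [-99.1, 89.9, 179.2]
contact_force: [-0.5, -0.0, -0.1]
finger_gap: 0.081
```

Call:
arm_command --increments '[[[0.008,-0.06,0,4,0,-4,0.9],[0.019,-0.13,0,8,0,-10,0.9],[0.03,-0.2,0,14,0,-18,0.9],[0.037,-0.259,0,18,0,-22,0.9],[0.037,-0.259,0,18,0,-22,0.9],[0.037,-0.259,0,18,0,-22,0.9]]]'

```text
t: 14.3
tcp_pos: [0.6052, 0.2202, 0.3569]
ee_rot: [89.7, 75.2, 8.1]
contact_force: [0.0, -0.0, 0.5]
finger_gap: 0.0812
```

```bash
python3 - <<'E'
from h import *
o=r.observe(); print(o["contact_force"],o["tcp_pos"],o["qpos"],o["finger_gap"],o["t"])
M=R.from_euler("xyz",o["ee_rot"],degrees=True).as_matrix();print(M.round(3))
w=eyes.camera("wrist"); cv2.imwrite("pics/w10.png",w); C=cam("wrist",o)
B=np.array([.622,.2225,.297]); yt=np.array([-.143,.99,0])
for k in (-.03,0,.03): print(proj(C,B+k*yt))
cv2.imwrite("pics/s10.png",cv2.resize(eyes.camera("side")[50:330,180:360],None,fx=2.1,fy=2.1))
E
```

```text
[ 0.04537847 -0.00648121  0.4931599 ] [0.60516808 0.22023261 0.35691581] [15.69996632 17.73080801 76.20292303 -2.04565392 71.37904832  7.67215808] 0.08120702982185692 14.3
[[ 0.253  0.956  0.146]
 [ 0.036  0.142 -0.989]
 [-0.967  0.256  0.001]]
(np.float64(282.76936002653946), np.float64(276.73324671631883))
(np.float64(283.0345677568314), np.float64(231.462845815402))
(np.float64(283.32048234297395), np.float64(182.65782823974038))
```

View pics/w10.png

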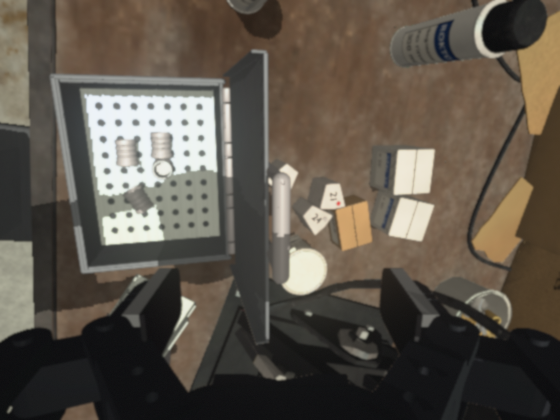

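View pics/s10.png

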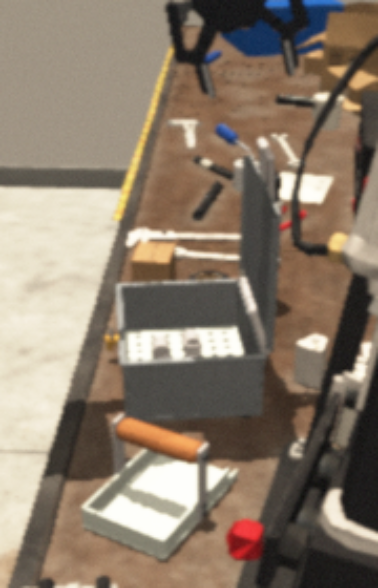

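Call:
arm_command --increments '[[[0,0,0,2,0,-8,0.9],[0,0,0,5,1,-20,0.9],[0,0,0,9,1,-34,0.9],[0,0,0,13,2,-48,0.9],[0,0,0,16,2,-60,0.9],[0,0,0,18,3,-69,0.9],[0,0,0,20,3,-75,0.9],[0,0,0,20.5,3,-77,0.9],[0,0,0,20.5,3,-77,0.9],[0,0,0,20.5,3,-77,0.9]]]'

```text
t: 15.23
tcp_pos: [0.627, 0.2235, 0.2808]
ee_rot: [89.7, 75.0, 8.1]
contact_force: [-0.1, 0.4, -0.3]
finger_gap: 0.0815
```

Call:
arm_command --increments '[[[0,0,0,0,0,0,0.4],[0,0,0,0,0,0,0.1],[0,0,0,0,0,0,-0.2],[0,0,0,0,0,0,-0.4],[0,0,0,0,0,0,-0.6],[0,0,0,0,0,0,-0.8],[0,0,0,0,0,0,-1],[0,0,0,0,0,0,-1],[0,0,0,0,0,0,-1],[0,0,0,0,0,0,-1]]]' --force 30

```text
t: 16.07
tcp_pos: [0.6269, 0.2234, 0.2805]
ee_rot: [89.7, 75.0, 8.1]
contact_force: [0.1, -0.6, 3.4]
finger_gap: 0.0098
```

```bash
python3 - <<'E'
from h import *
o=r.observe(); print(o["contact_force"],o["torque"],o["tcp_pos"],o["qpos"],o["finger_gap"],o["t"])
M=R.from_euler("xyz",o["ee_rot"],degrees=True).as_matrix();print(o["tcp_pos"]-.0187*M[:,0])
w=eyes.camera("wrist"); cv2.imwrite("pics/w11.png",w)
E
```

```text
[ 0.14254508 -0.57932415  3.35108308] [ 0.08912734  0.03122325 -0.01120524] [0.62686234 0.22343576 0.28046762] [15.43167514 22.70847491 80.5328188  -2.13576259 61.87853289  7.77224368] 0.009835196961770034 16.0667
[0.62206726 0.22274974 0.29852936]
```

View pics/w11.png

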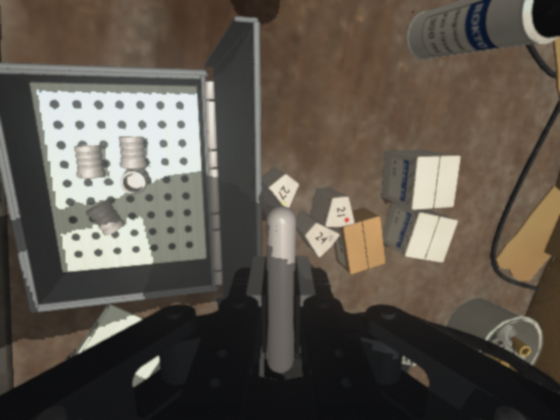

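```bash
cat > arc.py <<'E'
import numpy as np
from kin import ik,LO,HI
y8=np.radians(8.2); x=np.array([np.cos(y8),np.sin(y8),0]);z=np.array([0,0,1.]);yt=np.array([-np.sin(y8),np.cos(y8),0])
def bar(th): a=np.radians(th); return (-.205*np.cos(a)+.0045*np.sin(a))*x+(.205*np.sin(a)+.0045*np.cos(a))*z
def tt(al): b=np.radians(al); return x*np.cos(b)-z*np.sin(b)
def rows(th0,al0,ths,als):
    for th,al in zip(ths,als):
        d=(bar(th)+.0187*tt(al)-bar(th0)-.0187*tt(al0))*1000; rv=-yt*np.radians(al0-al)
        print(round(th,1),[*rv.round(3),*d.round(1)])
E
python3 - <<'E'
from arc import *
t0=90.4
th=np.array([90,89.2,88,86.5,85,83,81,79,77,75,73,71]); al=75-(t0-th)*10/50.4
rows(t0,75,th,al)
for a,b in ((71,71.15),(55,68),(40,65)):
    B=np.array([.622,.2225,.2965])+bar(a)-bar(t0); print(B,ik(B+.0187*tt(b),tt(b)))
E
```

```text
90.0 [np.float64(0.0), np.float64(-0.001), np.float64(-0.0), np.float64(-1.4), np.float64(-0.2), np.float64(0.0)]
89.2 [np.float64(0.001), np.float64(-0.004), np.float64(-0.0), np.float64(-4.2), np.float64(-0.6), np.float64(0.1)]
88.0 [np.float64(0.001), np.float64(-0.008), np.float64(-0.0), np.float64(-8.4), np.float64(-1.2), np.float64(0.1)]
86.5 [np.float64(0.002), np.float64(-0.013), np.float64(-0.0), np.float64(-13.6), np.float64(-2.0), np.float64(-0.0)]
85.0 [np.float64(0.003), np.float64(-0.019), np.float64(-0.0), np.float64(-18.8), np.float64(-2.7), np.float64(-0.3)]
83.0 [np.float64(0.004), np.float64(-0.025), np.float64(-0.0), np.float64(-25.7), np.float64(-3.7), np.float64(-0.8)]
81.0 [np.float64(0.005), np.float64(-0.032), np.float64(-0.0), np.float64(-32.6), np.float64(-4.7), np.float64(-1.6)]
79.0 [np.float64(0.006), np.float64(-0.039), np.float64(-0.0), np.float64(-39.5), np.float64(-5.7), np.float64(-2.7)]
77.0 [np.float64(0.007), np.float64(-0.046), np.float64(-0.0), np.float64(-46.3), np.float64(-6.7), np.float64(-4.0)]
75.0 [np.float64(0.008), np.float64(-0.053), np.float64(-0.0), np.float64(-53.1), np.float64(-7.7), np.float64(-5.5)]
73.0 [np.float64(0.009), np.float64(-0.06), np.float64(-0.0), np.float64(-59.9), np.float64(-8.6), np.float64(-7.3)]
71.0 [np.float64(0.01), np.float64(-0.066), np.float64(-0.0), np.float64(-66.5), np.float64(-9.6), np.float64(-9.3)]
[0.5542818  0.21274166 0.28683278] (array([16.70111896, 16.5457322 , 93.44945792, -3.50379646, 51.39979042]), array([0.45303677, 0.19815203, 0.58645278]))
[0.50339706 0.20540906 0.26204367] (array([ 18.05176079,  13.40646882, 103.98808395,  -5.60258751,
        41.03533343]), array([0.38600916, 0.1884932 , 0.55559008]))
[0.46355898 0.1996683  0.22675507] (array([ 19.51449782,  13.0484829 , 113.66156162,  -9.82377301,
        29.07599843]), array([0.33112599, 0.18058441, 0.51369212]))
```

Call:
arm_command --increments '[[[0,-0.001,0,-1.4,-0.2,0,-1],[0.001,-0.004,0,-4.2,-0.6,0,-1],[0.001,-0.008,0,-8.4,-1.2,0,-1],[0.002,-0.013,0,-13.6,-2,0,-1],[0.003,-0.019,0,-18.8,-2.7,-0.3,-1],[0.004,-0.025,0,-25.7,-3.7,-0.8,-1],[0.005,-0.032,0,-32.6,-4.7,-1.6,-1],[0.006,-0.039,0,-39.5,-5.7,-2.7,-1]]]'

```text
t: 16.78
tcp_pos: [0.5864, 0.2176, 0.2775]
ee_rot: [89.8, 72.7, 8.2]
contact_force: [1.0, 0.2, 4.6]
finger_gap: 0.0095
```

```bash
python3 - <<'E'
from h import *
o=r.observe(); print(o["contact_force"],o["torque"],o["tcp_pos"],o["finger_gap"],o["t"])
from arc import *
t0=79; al0=75-(90.4-79)*10/50.4
th=np.array([77,75,73,71,69,67,65,63,61,59,57.5,56.5]); rows(t0,al0,th,75-(90.4-th)*10/50.4)
w=eyes.camera("wrist"); cv2.imwrite("pics/w12.png",w)
E
```

```text
[0.95902085 0.15159144 4.59517468] [ 0.15371127 -0.36548468 -0.01399396] [0.58641708 0.21762235 0.27754968] 0.009547967782219549 16.7833
77.0 [np.float64(0.001), np.float64(-0.007), np.float64(-0.0), np.float64(-6.8), np.float64(-1.0), np.float64(-1.3)]
75.0 [np.float64(0.002), np.float64(-0.014), np.float64(-0.0), np.float64(-13.6), np.float64(-2.0), np.float64(-2.8)]
73.0 [np.float64(0.003), np.float64(-0.021), np.float64(-0.0), np.float64(-20.4), np.float64(-2.9), np.float64(-4.6)]
71.0 [np.float64(0.004), np.float64(-0.027), np.float64(-0.0), np.float64(-27.0), np.float64(-3.9), np.float64(-6.6)]
69.0 [np.float64(0.005), np.float64(-0.034), np.float64(-0.0), np.float64(-33.6), np.float64(-4.8), np.float64(-8.9)]
67.0 [np.float64(0.006), np.float64(-0.041), np.float64(-0.0), np.float64(-40.1), np.float64(-5.8), np.float64(-11.4)]
65.0 [np.float64(0.007), np.float64(-0.048), np.float64(-0.0), np.float64(-46.5), np.float64(-6.7), np.float64(-14.1)]
63.0 [np.float64(0.008), np.float64(-0.055), np.float64(-0.0), np.float64(-52.8), np.float64(-7.6), np.float64(-17.1)]
61.0 [np.float64(0.009), np.float64(-0.062), np.float64(-0.0), np.float64(-59.0), np.float64(-8.5), np.float64(-20.2)]
59.0 [np.float64(0.01), np.float64(-0.069), np.float64(-0.0), np.float64(-65.1), np.float64(-9.4), np.float64(-23.6)]
57.5 [np.float64(0.011), np.float64(-0.074), np.float64(-0.0), np.float64(-69.6), np.float64(-10.0), np.float64(-26.3)]
56.5 [np.float64(0.011), np.float64(-0.077), np.float64(-0.0), np.float64(-72.6), np.float64(-10.5), np.float64(-28.2)]
```

View pics/w12.png

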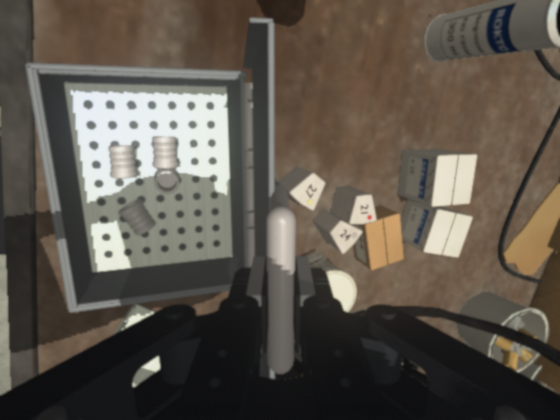

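Low force, the bar still held, lid following. Continue.

Call:
arm_command --increments '[[[0.001,-0.007,0,-6.8,-1,-1.3,-1],[0.002,-0.014,0,-13.6,-2,-2.8,-1],[0.003,-0.021,0,-20.4,-2.9,-4.6,-1],[0.004,-0.027,0,-27,-3.9,-6.6,-1],[0.005,-0.034,0,-33.6,-4.8,-8.9,-1],[0.006,-0.041,0,-40.1,-5.8,-11.4,-1],[0.007,-0.048,0,-46.5,-6.7,-14.1,-1],[0.008,-0.055,0,-52.8,-7.6,-17.1,-1],[0.009,-0.062,0,-59,-8.5,-20.2,-1],[0.01,-0.069,0,-65.1,-9.4,-23.6,-1],[0.011,-0.074,0,-69.6,-10,-26.3,-1],[0.011,-0.077,0,-72.6,-10.5,-28.2,-1]]]'

```text
t: 17.83
tcp_pos: [0.5137, 0.2071, 0.2488]
ee_rot: [89.8, 68.3, 8.2]
contact_force: [0.2, 2.4, 0.0]
finger_gap: 0.0098
```

```bash
python3 - <<'E'
from h import *
o=r.observe(); print(o["contact_force"],o["torque"],o["tcp_pos"],o["finger_gap"],o["t"])
from arc import *
t0=56.5; al0=75-(90.4-t0)*10/50.4
th=np.array([55.5,54,52,50,48,46,44,42,41,40.3,40]); rows(t0,al0,th,75-(90.4-th)*10/50.4)
w=eyes.camera("wrist"); cv2.imwrite("pics/w13.png",w)
E
```

```text
[0.15593763 2.44726386 0.0366929 ] [ 0.40498385 -0.08872894  0.11456509] [0.51370699 0.2071092  0.24880243] 0.009806032423089042 17.8333
55.5 [np.float64(0.0), np.float64(-0.003), np.float64(-0.0), np.float64(-2.9), np.float64(-0.4), np.float64(-1.9)]
54.0 [np.float64(0.001), np.float64(-0.009), np.float64(-0.0), np.float64(-7.2), np.float64(-1.0), np.float64(-4.9)]
52.0 [np.float64(0.002), np.float64(-0.015), np.float64(-0.0), np.float64(-12.9), np.float64(-1.9), np.float64(-9.0)]
50.0 [np.float64(0.003), np.float64(-0.022), np.float64(-0.0), np.float64(-18.4), np.float64(-2.6), np.float64(-13.3)]
48.0 [np.float64(0.004), np.float64(-0.029), np.float64(-0.0), np.float64(-23.7), np.float64(-3.4), np.float64(-17.9)]
46.0 [np.float64(0.005), np.float64(-0.036), np.float64(-0.0), np.float64(-28.8), np.float64(-4.2), np.float64(-22.6)]
44.0 [np.float64(0.006), np.float64(-0.043), np.float64(-0.0), np.float64(-33.8), np.float64(-4.9), np.float64(-27.5)]
42.0 [np.float64(0.007), np.float64(-0.05), np.float64(-0.0), np.float64(-38.7), np.float64(-5.6), np.float64(-32.5)]
41.0 [np.float64(0.008), np.float64(-0.053), np.float64(-0.0), np.float64(-41.0), np.float64(-5.9), np.float64(-35.1)]
40.3 [np.float64(0.008), np.float64(-0.056), np.float64(-0.0), np.float64(-42.6), np.float64(-6.1), np.float64(-37.0)]
40.0 [np.float64(0.008), np.float64(-0.057), np.float64(-0.0), np.float64(-43.3), np.float64(-6.2), np.float64(-37.8)]
```

View pics/w13.png

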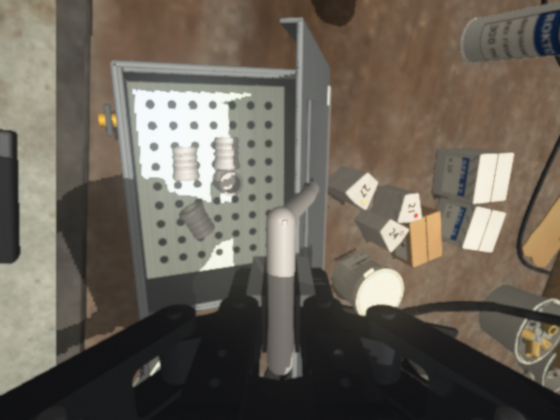

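Call:
arm_command --increments '[[[0,-0.003,0,-2.9,-0.4,-1.9,-1],[0.001,-0.009,0,-7.2,-1,-4.9,-1],[0.002,-0.015,0,-12.9,-1.9,-9,-1],[0.003,-0.022,0,-18.4,-2.6,-13.3,-1],[0.004,-0.029,0,-23.7,-3.4,-17.9,-1],[0.005,-0.036,0,-28.8,-4.2,-22.6,-1],[0.006,-0.043,0,-33.8,-4.9,-27.5,-1],[0.007,-0.05,0,-38.7,-5.6,-32.5,-1],[0.008,-0.053,0,-41,-5.9,-35.1,-1],[0.008,-0.056,0,-42.6,-6.1,-37,-1],[0.008,-0.057,0,-43.3,-6.2,-37.8,-1],[0.008,-0.057,0,-43.3,-6.2,-37.8,-1]]]'

```text
t: 18.88
tcp_pos: [0.4709, 0.2008, 0.2113]
ee_rot: [89.7, 65.0, 8.1]
contact_force: [-3.5, 0.7, 2.6]
finger_gap: 0.0096
```

Call:
arm_command --increments '[[[0,0,0,0,0,0,-1],[0,0,0,0,0,0,-1],[0,0,0,0,0,0,-1],[0,0,0,0,0,0,-1]]]' --force 50

```text
t: 19.22
tcp_pos: [0.4712, 0.2009, 0.2116]
ee_rot: [89.7, 65.0, 8.1]
contact_force: [-5.9, -0.4, 3.7]
finger_gap: 0.0094
```

```bash
python3 - <<'E'
from h import *
o=r.observe(); print(o["contact_force"],o["torque"],o["tcp_pos"],o["finger_gap"],o["t"],o["joint_velocities"])
M=R.from_euler("xyz",o["ee_rot"],degrees=True).as_matrix();G=o["tcp_pos"]-.0187*M[:,0];print(G)
for hx in (.612,.615,.618):
    H=np.array([hx,.2223,.091]); d=(H-G)@np.array([.99,.143,0]); zz=G[2]-.091; print(hx,np.degrees(np.arctan2(zz,d)-np.arctan2(.0045,.205)),np.hypot(d,zz))
w=eyes.camera("wrist"); cv2.imwrite("pics/w14.png",w)
cv2.imwrite("pics/s14.png",cv2.resize(eyes.camera("side")[100:330,180:360],None,fx=2.6,fy=2.6,interpolation=cv2.INTER_CUBIC))
t=eyes.camera("top"); cv2.imwrite("pics/t14.png",cv2.resize(t,None,fx=1.42,fy=1.42))
E
```

```text
[-5.90654535 -0.37263984  3.67860112] [0.06786691 0.68694894 0.02300317] [0.47117883 0.20088025 0.21164602] 0.009412065718894339 19.2167 [ 0.04840095 -0.01652303  0.00710366 -0.03483633 -0.03425543 -0.06214401]
[0.46336291 0.19976143 0.22859742]
0.612 41.20213342197311 0.20382666401281233
0.615 40.64454990098317 0.20602754632103318
0.618 40.098803618941666 0.20824752705263766
```

View pics/w14.png

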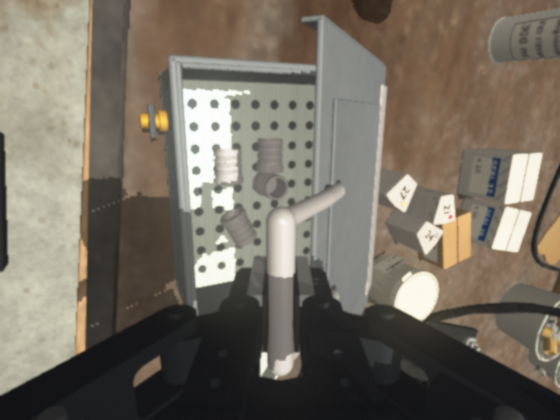

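View pics/s14.png

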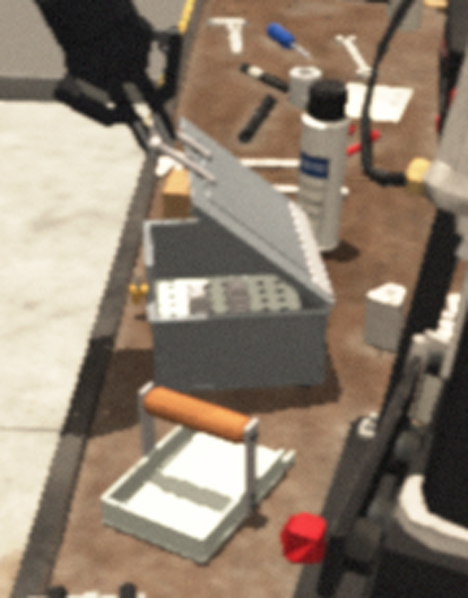

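View pics/t14.png

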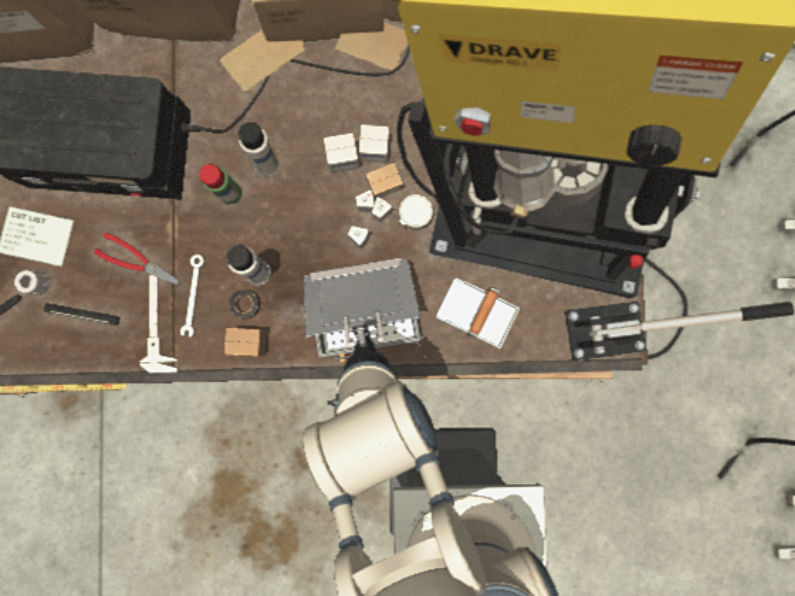

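```bash
python3 - <<'E'
from h import *
S=cam("side");T=cam("top")
yt=np.array([-.143,.99,0]);x=np.array([.99,.143,0]);z=np.array([0,0,1])
for hx in (.614,.617):
  H=np.array([hx,.2223,.091])
  for th in (35,38,40,42,45):
    a=np.radians(th)
    out=[]
    for s in (-.105,.105):
        p=H+s*yt+.168*(-x*np.cos(a)+z*np.sin(a)); u,v=proj(S,p); out+=[(u-180)*2.6,(v-100)*2.6]
        u,v=proj(T,p); out+=[u*1.42,v*1.42]
    print(hx,th,np.round(out,1))
i=cv2.imread("pics/s14.png")[100:330,130:360]; cv2.imwrite("pics/s14z.png",cv2.resize(i,None,fx=2.6,fy=2.6))
i=cv2.imread("pics/t14.png")[240:380,280:440]; cv2.imwrite("pics/t14z.png",cv2.resize(i,None,fx=4,fy=4))
E
```

```text
0.614 35 [177.2 221.2 419.5 324.7 166.5 131.7 308.1 343.9]
0.614 38 [183.2 213.5 419.2 321.8 171.5 125.  307.1 341.1]
0.614 40 [187.3 208.5 419.  319.8 175.  120.6 306.4 339.1]
0.614 42 [191.7 203.6 418.7 317.6 178.7 116.4 305.7 337. ]
0.614 45 [198.7 196.5 418.2 314.2 184.5 110.2 304.7 333.7]
0.617 35 [180.7 221.3 419.5 323.1 169.4 131.8 308.  342.3]
0.617 38 [186.6 213.6 419.2 320.2 174.4 125.  307.  339.5]
0.617 40 [190.9 208.6 418.9 318.1 177.9 120.7 306.4 337.5]
0.617 42 [195.3 203.7 418.6 316.  181.6 116.4 305.7 335.4]
0.617 45 [202.2 196.6 418.2 312.5 187.5 110.2 304.6 332.1]
```

View pics/s14z.png

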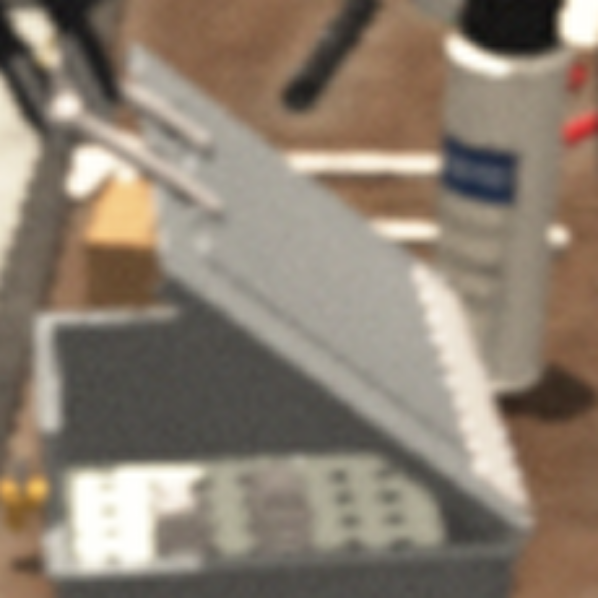

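View pics/t14z.png

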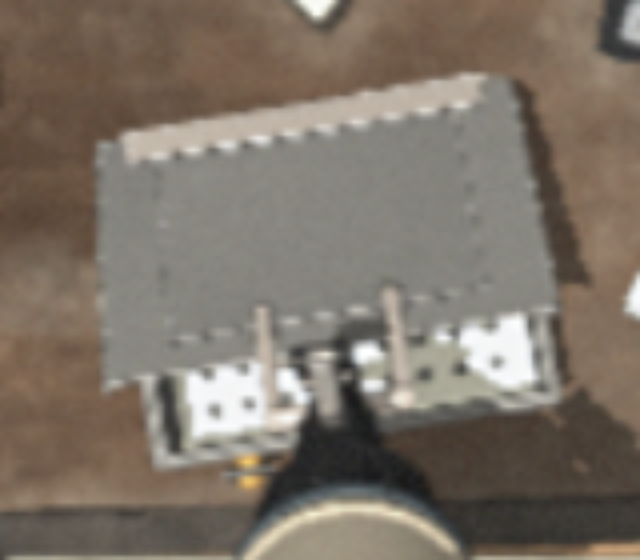

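```bash
python3 - <<'E'
from rig import r
o=r.observe(); print(o["contact_force"],o["finger_gap"],o["t"]); print(r.close_job())
E
```

```text
[-5.47498801  1.13364954  3.85079046] 0.009344352779162313 19.3667
the job is handed in; nothing more can be done
None
```

I handed the job in at 19.4 s with all steps done in the order asked. The arm is still holding the lid by its bar at about 41° open.

- **Ferrules:** I tipped the tray to about 50° over the tank. All four ferrules show on the strainer floor in the top and wrist views. The weight on the wrist also dropped by about their total.
- **Tray:** It is empty and stands flat about where it started, clear of the tank.
- **Lid:** I gripped it by the bar and swung it down from about 90° without letting go. The last check showed a steady 50 N grip and about 7 N of force at the wrist.
- **Lid angle check:** Three readings differed slightly. Arm position gave 40–41°, the side view about 42–43°, and the top view 40–43°, all inside 35–45°.
- **Other things on the bench:** They look unmoved in the last pictures.
- **One mismatch at the start:** The lid stood at about 90°, not against its 95° stop, so I planned the swing from the measured bar position.

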